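# Mount the long thermocouple probe in the guide stand

## Robot

A 6-joint arm with a two-finger parallel gripper is mounted at the origin on a cart in front of the work surface, level with it; the furniture and walls round the work are solid. World frame = base frame: x ahead of the robot, y to its left, z up, the work surface at z = 0. Lengths are in m, angles in rad, forces in N, time in s.
With the tool pointing down it reaches from about 0.25 to 0.775 m from the base axis. Payload 8.9 kg.
Tool frame: the origin (TCP) lies between the finger pads; the fingertips stand 22 mm ahead of it and the grasp point (between the pads) lies 3 mm ahead of it; z points along the fingers, y is the direction in which the jaws open and shut (so a half turn about z gives the same grasp; the last joint's range is limited). The gripper opens to 85 mm and grips with 20 to 120 N. Pads are 22 mm wide; open, the fingers measure 114 mm over their backs; the gripper's body (76 mm by 85 mm) begins 54 mm behind the grasp point. The pads swing forward as they close: fully open they stand 13 mm farther back than shut.
Start: joints at [-1.268, 0.291, -0.153, 1.127, 0, 1.431], TCP at [0.224, -0.475, 0.253] pointing down, gripper open.
Joint ranges: [-2.52, 2.52], [-0.91, 1.74], [-1.3, 1.37], [-1.96, 2.02], [-1.52, 1.47], [-3.14, 3.14]. Speed limits (rad/s): [2.22, 2.22, 2.79, 3.14, 3.14, 3.14].

## Interface

Orientations are given as [roll, pitch, yaw] about the fixed x, y, z axes, in that order (R = Rz(yaw) Ry(pitch) Rx(roll)).
In Python, from bench import env, claw, camera, get_calibration, job gives the robot as it stands. Calls block until the motion is done:
- env.move_pose(position, orientation): joint-space move of the TCP to a pose.
- env.line_to(position, orientation=None, vel=0.15): straight line of the TCP; orientation=None keeps the orientation; vel is the mean speed in m/s.
- env.set_joints(angles): joint-space move.
- claw.ungrasp() and claw.close(): open the fingers fully, or close them until they stop; the grip force is fixed at half the most.
- env.dwell(seconds).
- env.solve_ik(position, orientation): joint angles nearest the present ones, or None.
- env.observe(): the state.
- camera(name): name is "scene" or "top" or "wrist"; returns the picture (420x560x3 uint8, blue, green, red); there is no depth.
- get_calibration(name): a dict with "mtx" (3x3 intrinsics, pixels), "origin" and "rotation" of the camera in the world; the wrist camera has in their place "hand_eye" (4x4, takes a point from camera to tool coordinates, whose origin is the TCP and whose axes are the flange's). Camera axes: x right, y up, looking along -z (the intrinsics and any distortion apply to the point x, -y, -z); pixel columns grow to the right and rows downward; lengths in m; the calibration is good to about 2 mm. A picture is of the moment at which its call begins: read the wrist's pose just before it. get_calibration takes no time and is no camera call.
A pose or a line that the arm cannot do raises env.Unreachable and nothing moves.
- job.job_done(): hands the job in, once; it reports no verdict.
The state is a dict: "t": time; "joint_positions": joint angles; "qd": joint speeds; "joint_efforts": joint torques, N m; "eef_pos": TCP position; "tcp_rot": TCP orientation; "ft_force": force on the tool from outside, world axes, zero at the start; "torque": the same for the moment, N m; "gripper_width": finger opening in m.
Only numpy, scipy, OpenCV 4.12 (cv2) and the standard library are available. Lean on these libraries where they do the work, as an engineer would, in place of code of your own. Each camera call takes 0.05 s, during which the arm holds its last target. There are 200 camera calls.

## Task

Take the longer of the two thermocouple probes (the one that stands taller) out of the parking block and lower it upright into the guide stand, its white ceramic sheath going down through the hole in the upper plate and then the hole in the lower plate. Lower it in your grip, do not drop it: let go once its steel flange rests flat on the upper plate. Leave the short probe parked in the block.

Things in the scene. Friction and masses are not known exactly. Their poses are not given: they have to be found in the camera images.
- long_probe_grip (a point): Centre of the upright white plastic grip (28 mm diameter, 52 mm tall) of the LONG probe, loose (0.1 kg), in one of the block's two sockets. From below: white ceramic sheath 12 mm diameter, 85 mm long; steel flange 52 mm diameter, 6 mm thick; grip; 8 mm brass blades. Point on the axis, 34 mm above the flange's underside, 119 mm above the tip, 24 mm below the grip's top. z up along the probe.
- long_probe_tip (a point): Lower end of the long probe's white sheath, on its axis, 119 mm below the grip centre. z points up along the probe. It starts 8 mm above the worktop, 32 mm deep in its socket, so the probe must rise straight up by more than 32 mm to leave the block.
- short_probe_grip (a point): Centre of the white grip of the SHORT probe, which stays where it is: same as the long one, but with a 50 mm sheath, so its grip stands 35 mm lower. It starts in the other socket, 90 mm from the long probe. The fixed grey parking block is 50 x 150 x 40 mm, its long side roughly across the robot's view; which probe is in which socket varies.
- upper_hole (a point): Centre of the 30 mm hole in the upper plate of the guide stand, at its top face, 100 mm above the worktop. z up. The fixed stand is a dark foot 90 x 110 x 8 mm with two level aluminium plates 64 x 110 x 8 mm, one above the other on four rods; bolt heads rise 3 mm over the upper plate. When the flange rests on this plate, the probe's grip centre is 34 mm above this point.
- lower_hole (a point): Centre of the 30 mm hole in the stand's lower plate, at its top face, 45 mm above the worktop, 55 mm straight below the upper hole. z up. When the flange rests on the upper plate, the sheath's tip is 30 mm below this point and 7 mm above the foot.
There are look-alikes about, which are no part of the job. Leave any turquoise look-alike of the part that bears long_probe_grip alone.

How it is judged:
On the way:
1. the long probe, in the grip, is lowered through both holes until its flange is within 15 mm of the upper plate (z of long_probe_tip in the frame of lower_hole below -0.015 m and horizontal distance between long_probe_tip and lower_hole below 0.014 m and contact force between the fingers and long_probe above 0.5 N), for 0.05 s.
At the end, for the whole second after the job is handed in: The long probe stands upright (within about 8 degrees) and at rest in the guide stand, its sheath through both holes and its flange down on the upper plate (within 5 mm); the short probe is still in its socket (its grip moved less than 30 mm) (z of long_probe_tip in the frame of lower_hole below -0.025 m and z of long_probe_grip in the frame of upper_hole below 0.039 m and horizontal distance between long_probe_tip and lower_hole below 0.014 m and horizontal distance between long_probe_grip and upper_hole below 0.02 m and angle between long_probe_grip's own z axis and vertical below 0.15 rad and linear speed of long_probe below 0.02 m/s and distance of short_probe_grip from where it was at the start of the episode below 0.03 m); the robot touches nothing.
It fails at once if the short probe is pulled out of its socket or displaced by more than 40 mm (distance of short_probe_grip from where it was at the start of the episode above 0.04 m).
It also fails if it takes over 38 s, if anything falls off the work surface, if the arm or the gripper's body presses on something with over 40 N, if the wrist force passes 120 N, or if a joint passes its speed limit or range.

## Working session

There is one attempt and no reset: what is moved stays moved. The work goes in short steps, each a Python script; the robot and the scene stay as the last script left them, time stands still between calls to the robot, and variables do not carry over. Pictures are saved under pics/ and viewed, and the job is handed in when it is done.

```bash
mkdir -p pics; python3 - <<'E'
from bench import env,camera,get_calibration
import cv2
for n in("scene","top","wrist"):
    cv2.imwrite(f"pics/{n}0.png",camera(n)); c=get_calibration(n); print(n,c)
s=env.observe();print(s['t'],s['eef_pos'],s['tcp_rot'],s['ft_force'])
E
```

```text
scene {'mtx': array([[540.98168782,   0.        , 284.47903888],
       [  0.        , 540.98168782, 209.19463825],
       [  0.        ,   0.        ,   1.        ]]), 'origin': array([0.54482403, 0.45007515, 0.98942172]), 'rotation': array([0.56608186, 0.00342718, 3.05192083])}
top {'mtx': array([[380.44914375,   0.        , 276.23668997],
       [  0.        , 380.44914375, 212.9252918 ],
       [  0.        ,   0.        ,   1.        ]]), 'origin': array([ 0.33077418, -0.09615864,  0.94332284]), 'rotation': array([ 2.10779123e-01, -7.59570978e-04, -1.73454422e+00])}
wrist {'mtx': array([[359.64586126,   0.        , 280.79373887],
       [  0.        , 359.64586126, 204.99554441],
       [  0.        ,   0.        ,   1.        ]]), 'hand_eye': array([[ 4.71501078e-04,  9.53976519e-01,  2.99880942e-01,
         7.65779156e-02],
       [ 9.99999868e-01, -5.10352301e-04,  5.12306496e-05,
        -2.72888470e-04],
       [ 2.01917766e-04,  2.99880879e-01, -9.53976634e-01,
        -1.20865994e-01],
       [ 0.00000000e+00,  0.00000000e+00,  0.00000000e+00,
         1.00000000e+00]])}
0.15 [ 0.22438983 -0.47428073  0.25286964] [-3.14057124e+00 -1.29004973e-04  4.41820430e-01] [-0.19369427 -0.40759888  0.51205869]
```

View pics/scene0.png

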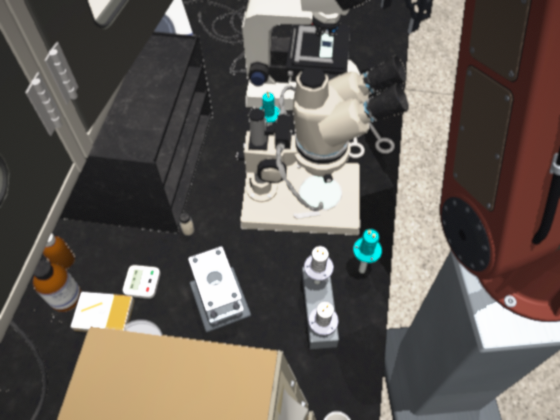

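View pics/top0.png

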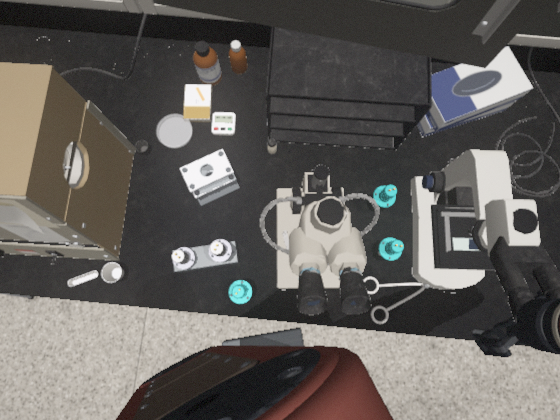

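View pics/wrist0.png

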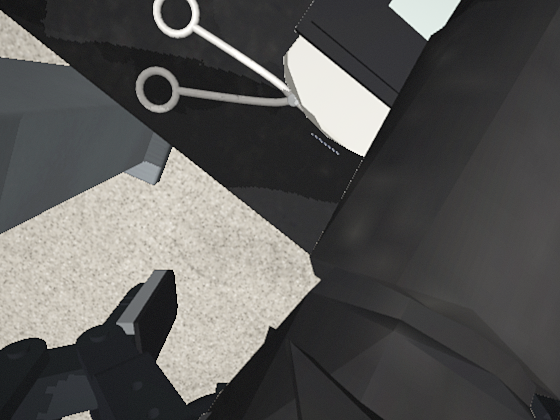

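Scene: the two white probes are at (319,262) and (323,320); in the top view they're at (220,250) and (183,258). Turquoise decoys are at scene (369,245) and (268,105), and at top (240,292), (385,195) and (390,248). The stand is at scene (217,283) and top (208,172). Next I take close crops.

```bash
python3 - <<'E'
import cv2,numpy as np
s=cv2.imread('pics/scene0.png');t=cv2.imread('pics/top0.png')
cv2.imwrite('pics/c1.png',np.hstack([cv2.resize(s[230:350,270:390],(400,400),interpolation=2),cv2.resize(s[230:350,170:290],(400,400),interpolation=2)]))
cv2.imwrite('pics/c2.png',np.hstack([cv2.resize(t[215:295,165:245],(400,400),interpolation=2),cv2.resize(t[140:220,165:245],(400,400),interpolation=2)]))
E
```

```text
(no output)
```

View pics/c1.png

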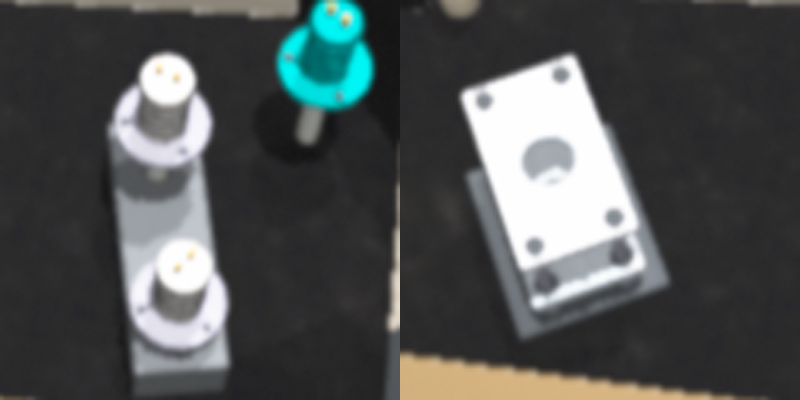

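View pics/c2.png

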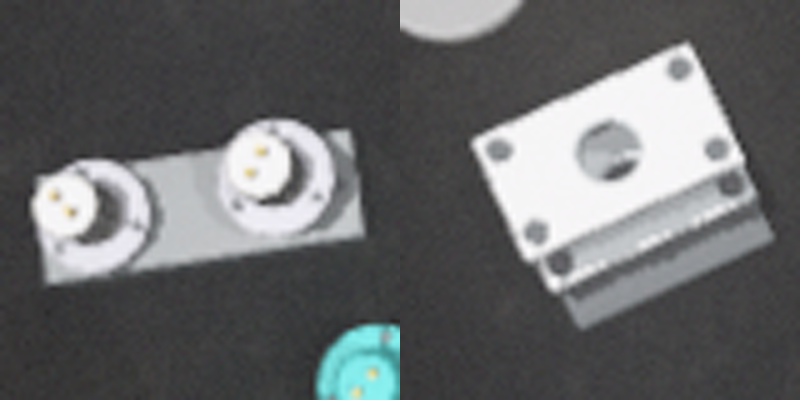

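The upper probe in the scene view (right in the top view) shows its sheath between flange and block, so it's the long one. The short one's flange sits on or near the block, and the decoy is turquoise. Now I localise them.

```bash
cat > h.py <<'E'
from bench import env,claw,camera,get_calibration,job
import cv2,numpy as np
from scipy.spatial.transform import Rotation as R
def cam(n,st=None):
    c=get_calibration(n)
    if n!='wrist': return c['mtx'],c['origin'],R.from_euler('xyz',c['rotation']).as_matrix()
    T=np.array(c['hand_eye']);M=R.from_euler('xyz',st['tcp_rot']).as_matrix()
    return c['mtx'],M@T[:3,3]+st['eef_pos'],M@T[:3,:3]
def ray(n,uv,st=None):
    K,o,M=cam(n,st);d=np.linalg.solve(K,[*uv,1.]);return o,M@(d*[1,-1,-1])
def plane(n,uv,z,st=None):
    o,d=ray(n,uv,st);return o+d*(z-o[2])/d[2]
def tri(rs):
    A=0;b=0
    for o,d in rs:
        d=d/np.linalg.norm(d);P=np.eye(3)-np.outer(d,d);A=A+P;b=b+P@o
    return np.linalg.solve(A,b)
def proj(n,p,st=None):
    K,o,M=cam(n,st);q=M.T@(np.array(p)-o)*[1,-1,-1];q=K@q;return q[:2]/q[2]
E
python3 - <<'E'
from h import *
np.set_printoptions(precision=4,suppress=True)
for n,a,b,z in [('long',(320.1,253.7),(216.8,248.4),.151),('short',(325.2,309.5),(178,256.4),.116),('hole',(214.7,278.3),(206.6,170.2),.1),('turq',(371,235),(240,290),.13)]:
    print(n,tri([ray('scene',a),ray('top',b)]),plane('scene',a,z),plane('top',b,z))
# plate corners top (crop px)
c=[(165+(x-400)/5,140+y/5) for x,y in [(472,143),(688,43),(744,160),(530,260)]]
print([plane('top',p,.1)[:2] for p in c])
for p in [(277,188),(277,288),(282,240)]: print('micro base',plane('top',p,.04))
for p in [(290,245),(300,300),(262,215)]: print('micro eyep/cable',plane('top',p,.25),plane('top',p,.1))
E
```

```text
long [0.445  0.0116 0.1414] [0.4463 0.0165 0.151 ] [0.4434 0.0104 0.151 ]
short [0.446  0.1025 0.1074] [0.4469 0.1059 0.116 ] [0.4448 0.1005 0.116 ]
hole [0.6372 0.0181 0.0921] [0.6357 0.0223 0.1   ] [0.6351 0.0168 0.1   ]
turq [ 0.3496 -0.0228  0.1338] [ 0.3466 -0.024   0.13  ] [ 0.3518 -0.0233  0.13  ]
[array([0.6493, 0.0787]), array([ 0.6819, -0.027 ]), array([ 0.6205, -0.0449]), array([0.5889, 0.0587])]
micro base [ 0.583  -0.1404  0.04  ]
micro base [ 0.3446 -0.1009  0.04  ]
micro base [ 0.4538 -0.1311  0.04  ]
micro eyep/cable [ 0.4137 -0.1359  0.25  ] [ 0.4316 -0.1445  0.1   ]
micro eyep/cable [ 0.3141 -0.1367  0.25  ] [ 0.3105 -0.1455  0.1   ]
micro eyep/cable [ 0.4775 -0.0941  0.25  ] [ 0.5092 -0.0936  0.1   ]
```

```bash
python3 - <<'E'
from h import *
np.set_printoptions(precision=4,suppress=True)
print('eyeL',tri([ray('scene',(392,102)),ray('top',(312,303))]),'eyeR',tri([ray('scene',(388,76)),ray('top',(354,303))]))
print('tube',tri([ray('scene',(312,80)),ray('top',(330,212))]))
print('start tcp in top',proj('top',(.224,-.475,.253)),'in scene',proj('scene',(.224,-.475,.253)))
q0=env.observe()['joint_positions']
for p,y in [((.224,-.475,.45),.4418),((.18,-.28,.45),.44),((.28,-.2,.5),.44),((.3,0.01,.5),np.pi),((.445,.013,.40),np.pi),((.35,.013,.40),np.pi),((.445,.013,.133),np.pi),((.636,.018,.26),np.pi),((.636,.018,.137),np.pi)]:
    print(p,env.solve_ik(p,[np.pi,0,y]))
E
```

```text
eyeL [ 0.3129 -0.1506  0.3385] eyeR [ 0.3036 -0.2168  0.331 ]
tube [ 0.4431 -0.202   0.3505]
start tcp in top [499.3244 319.78  ] in scene [398.9598  14.2472]
(0.224, -0.475, 0.45) [-1.2694  0.2762  0.3368  1.6314  0.      1.4304]
(0.18, -0.28, 0.45) [-1.2203 -0.1168 -0.0976  1.59    0.      1.4813]
(0.28, -0.2, 0.5) [-0.8337 -0.0714  0.074   1.7162  0.      1.8679]
(0.3, 0.01, 0.5) [-0.212  -0.1573  0.0015  1.7296  0.     -0.212 ]
(0.445, 0.013, 0.4) [-0.1353  0.0972 -0.0154  1.4582  0.     -0.1353]
(0.35, 0.013, 0.4) [-0.1725 -0.0926 -0.2058  1.4576  0.     -0.1725]
(0.445, 0.013, 0.133) [-0.1353  0.2559 -0.55    0.7649  0.     -0.1353]
(0.636, 0.018, 0.26) [-0.0865  0.5058  0.1911  1.2561  0.     -0.0865]
(0.636, 0.018, 0.137) [-0.0865  0.5793 -0.0146  0.9769  0.     -0.0865]
```

```bash
python3 - <<'E'
from h import *
np.set_printoptions(precision=4,suppress=True)
env.line_to([.224,-.474,.47],vel=.25)
env.move_pose([.36,.013,.47],[np.pi,0,np.pi])
env.line_to([.44,.013,.36],vel=.25)
s=env.observe();print(s['t'],s['eef_pos'],s['tcp_rot'],s['joint_positions'],s['ft_force'])
im=camera('wrist');cv2.imwrite('pics/w1.png',im)
for p in [(.445,.013,.151),(.446,.1025,.116),(.636,.018,.1)]:print(proj('wrist',p,s))
import json;json.dump({k:list(map(float,s[k])) for k in('eef_pos','tcp_rot')},open('s1.json','w'))
E
```

```text
3.6917 [0.4398 0.0127 0.3607] [-3.1416 -0.0002  3.1409] [-0.1375  0.0876 -0.127   1.3563 -0.0001 -0.1368] [0.1495 1.0736 0.6301]
[280.7926 183.0419]
[366.9366 175.8244]
[284.8605 322.9364]
```

View pics/w1.png

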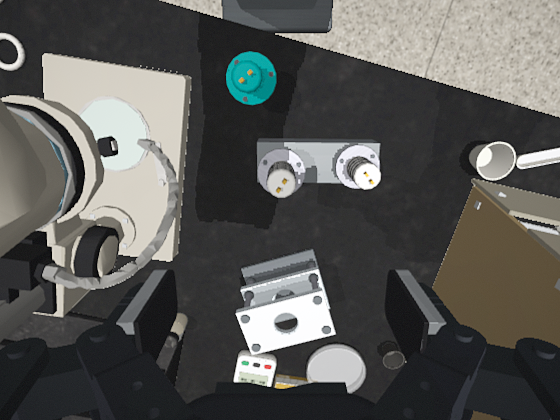

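The wrist view shows the long probe's top at about (282,185), the short one's at (369,177), and the hole at (286,322). All are within 3 px of prediction, and all three agree. I refine with contours.

```bash
python3 - <<'E'
from h import *
import json
np.set_printoptions(precision=4,suppress=True)
s=json.load(open('s1.json'));im=cv2.imread('pics/w1.png')
g=im.max(2)
for n,(x0,y0,x1,y1),m,z in [('long',(255,170,305,205),g>225,.151),('hole',(265,308,310,338),(g<190),.1)]:
    k=m[y0:y1,x0:x1].astype(np.uint8)
    c=max(cv2.findContours(k,0,1)[0],key=cv2.contourArea)
    (x,y),r,a=cv2.fitEllipse(c);uv=(x+x0,y+y0);print(n,uv,r,cv2.contourArea(c),plane('wrist',uv,z,s))
a=cv2.resize(im[150:210,245:325],(532,400),interpolation=2);b=cv2.resize(im[300:345,255:315],(268*2,400),interpolation=2)
cv2.imwrite('pics/c3.png',cv2.resize(np.hstack([a,b]),(800,300)))
E
```

```text
long (298.3513870239258, 171.20530223846436) (3.0393223762512207, 10.585200309753418) 9.0 [0.4336 0.0294 0.151 ]
hole (285.71631622314453, 322.67681407928467) (18.78386688232422, 22.81233787536621) 334.0 [0.6356 0.0191 0.1   ]
```

View pics/c3.png

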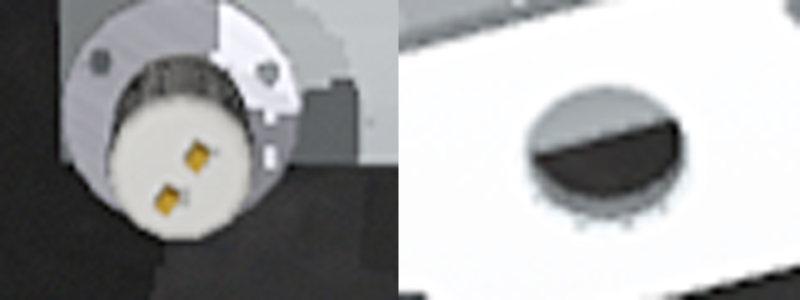

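```bash
python3 - <<'E'
from h import *
np.set_printoptions(precision=4,suppress=True)
D=[np.pi,0,np.pi]
env.line_to([.445,.0132,.20],D,vel=.2)
env.line_to([.445,.0132,.134],D,vel=.1)
print(env.observe()['ft_force'])
claw.close();s=env.observe();print(s['t'],s['eef_pos'],s['gripper_width'],s['ft_force'])
env.line_to([.445,.0132,.20],D,vel=.08)
s=env.observe();print(s['t'],s['eef_pos'],s['gripper_width'],s['ft_force'])
env.line_to([.445,.0132,.265],D,vel=.12)
s=env.observe();print(s['t'],s['eef_pos'],s['gripper_width'],s['ft_force'])
cv2.imwrite('pics/l.png',np.hstack([cv2.resize(camera('scene')[150:370,150:430],(400,314)),cv2.resize(camera('wrist'),(400,314))]))
E
```

```text
[-0.0566  0.1778 -1.2742]
6.0667 [0.4452 0.0132 0.1343] 0.02641008469338694 [ 0.3304 -1.0976  4.6533]
7.0417 [0.4447 0.0132 0.1996] 0.0263908960375787 [ 0.2507 -0.213  -0.949 ]
7.7333 [0.4446 0.0132 0.2643] 0.026379853018358712 [-0.4624  0.3669 -0.9884]
```

View pics/l.png

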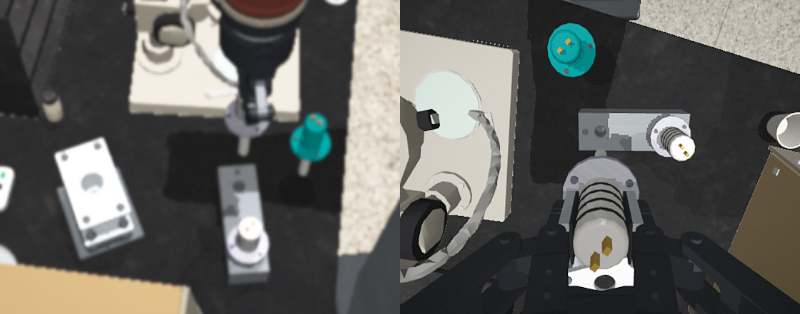

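The long probe is held upright and the short one is still in its socket. Now over to the hole, then a check of tip against hole.

```bash
python3 - <<'E'
from h import *
np.set_printoptions(precision=4,suppress=True)
D=[np.pi,0,np.pi]
env.line_to([.6358,.019,.265],D,vel=.15)
env.line_to([.6358,.019,.24],D,vel=.1)
env.dwell(.2)
s=env.observe();print(s['t'],s['eef_pos'],s['gripper_width'],s['ft_force'])
A=camera('scene');B=camera('top');C=camera('wrist')
np.savez('m.npz',A=A,B=B,C=C,p=s['eef_pos'],r=s['tcp_rot'])
for n in('scene','top','wrist'):print(n,proj(n,(.6358,.019,.114),s),proj(n,(.6358,.019,.1),s))
sc=lambda im,x,y,h:cv2.resize(im[y-h:y+h,x-h:x+h],(400,400),interpolation=2)
cv2.imwrite('pics/m.png',np.hstack([sc(A,215,270,50),cv2.resize(C[20:420,80:480],(400,400))]))
E
```

```text
9.8583 [0.6361 0.019  0.2408] 0.026537334710098844 [-0.4782  0.013  -0.9384]
scene [213.7334 273.2379] [214.6157 276.6212]
top [204.5223 168.1219] [205.6288 170.0773]
wrist [280.4183 203.1474] [280.4353 197.6808]
```

View pics/m.png

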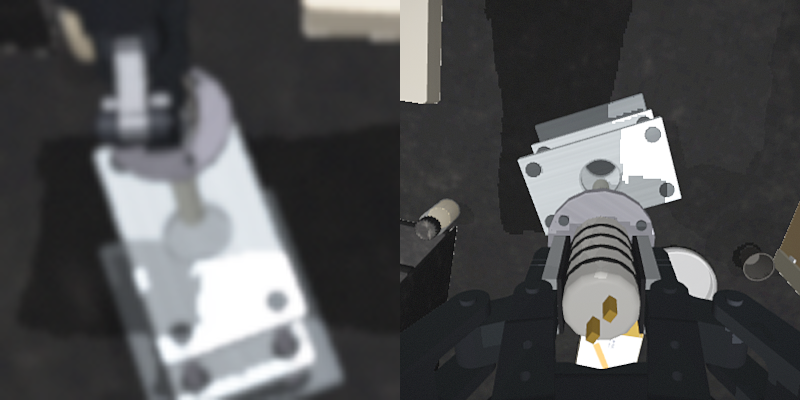

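The tip is centred over the hole to about 1–2 mm: the scene offset is (-1.5,-3.8) px against an expected (-0.9,-3.4). Lowering with force monitoring.

```bash
python3 - <<'E'
from h import *
np.set_printoptions(precision=4,suppress=True)
D=[np.pi,0,np.pi];X=[.6358,.019]
f0=env.observe()['ft_force'];z=.24
while z>.1365:
    z-= .008 if z>.152 else .0015
    env.line_to(X+[z],D,vel=.06)
    s=env.observe();d=s['ft_force']-f0
    if z<.15 or abs(d).max()>3: print(round(z,4),s['t'],s['eef_pos'],d)
    if (z>.155 and np.linalg.norm(d)>8) or d[2]>4: print('contact');break
C=camera('wrist');A=camera('scene')
sc=lambda im,x,y,h:cv2.resize(im[y-h:y+h,x-h:x+h],(400,400),interpolation=2)
cv2.imwrite('pics/d.png',np.hstack([sc(A,215,270,50),cv2.resize(C[20:420,80:480],(400,400))]))
print(s['gripper_width'])
E
```

```text
0.149 13.625 [0.6358 0.019  0.1489] [-0.1383 -0.1182 -0.3793]
0.1475 13.875 [0.6357 0.019  0.1474] [ 0.4354  0.0584 -0.211 ]
0.146 14.125 [0.6357 0.019  0.1459] [ 0.353  -0.5171 -0.3589]
0.1445 14.375 [0.6357 0.019  0.1444] [-0.0898 -0.6189  1.1937]
0.143 14.625 [0.6357 0.019  0.1429] [ 1.0383 -0.6421  0.2574]
0.1415 14.875 [0.6358 0.019  0.1415] [ 0.9103  0.1925 -0.1172]
0.14 15.125 [0.6359 0.019  0.1414] [-4.0016 -0.3806 12.8173]
contact
0.026543754703774253
```

View pics/d.png

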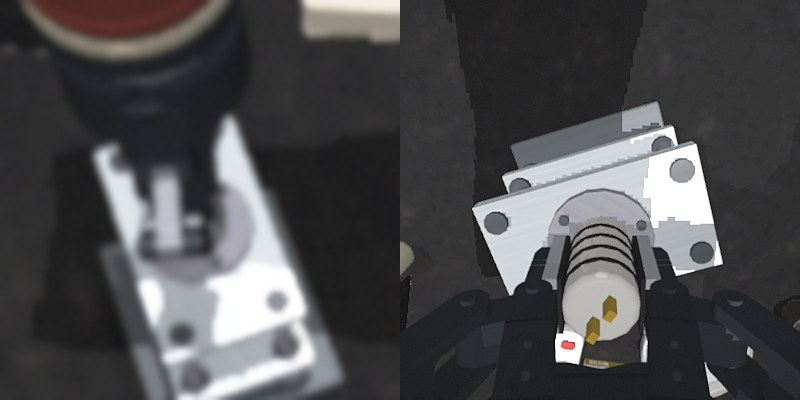

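Contact came at TCP z = 0.141, exactly the predicted seating height, with the flange flat on the plate. Releasing and retreating.

```bash
python3 - <<'E'
from h import *
np.set_printoptions(precision=4,suppress=True)
D=[np.pi,0,np.pi]
env.line_to([.6358,.019,.1413],D,vel=.05)
claw.ungrasp();env.line_to([.6358,.019,.24],D,vel=.12);env.line_to([.56,.019,.33],D,vel=.2);env.dwell(.3)
s=env.observe();print(s['t'],s['eef_pos'],s['ft_force'],s['gripper_width'])
A=camera('scene');C=camera('wrist');B=camera('top')
print([proj('wrist',p,s) for p in[(.6358,.019,.158),(.6358,.019,.106),(.446,.1025,.116)]], proj('top',(.6358,.019,.158)),proj('scene',(.6358,.019,.158)))
sc=lambda im,x,y,h:cv2.resize(im[y-h:y+h,x-h:x+h],(400,400),interpolation=2)
cv2.imwrite('pics/e.png',np.hstack([sc(A,250,280,75),cv2.resize(C[0:400,80:480],(400,400))]))
E
```

```text
18.1 [0.5601 0.019  0.3291] [ 0.4945 -0.1654  0.0032] 0.08542056215175282
[array([280.401 , 269.6556]), array([280.4384, 246.1442]), array([378.0747,  46.7716])] [200.8059 161.5549] [210.8145 262.044 ]
```

View pics/e.png

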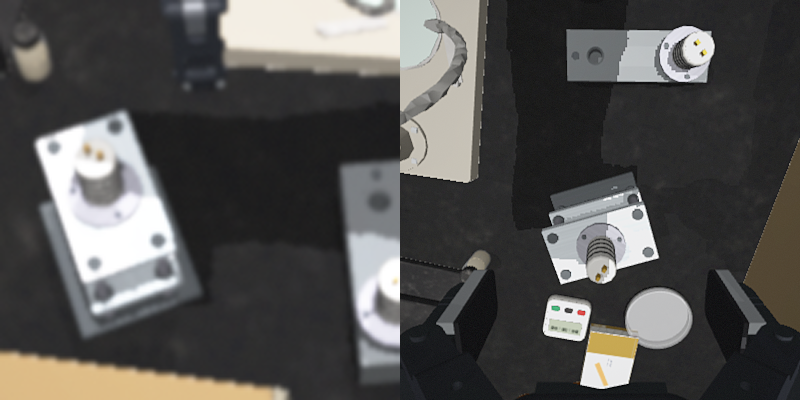

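The grip's top is at wrist (280,271), against (280.4,269.7) predicted for a fully seated, upright probe. The short probe is at (381,47), near the predicted (378,47), and nothing is in contact.

```bash
python3 -c "
from bench import job
job.job_done()"
```

```text
the job is handed in; nothing more can be done
```

I took the long probe out of the block, lowered it in the grip through both holes of the stand, let go once the flange was down, and handed the job in. The hand-in reports no verdict.

- **Seating:** the flange met the upper plate at tool height 0.141 m, the height predicted for full seating. The contact force was about 13 N.
- **After release:** the last wrist picture shows the probe upright, its grip top within 2 px of the predicted spot. The short probe is still in its socket, within about 3 px of where it should appear. The gripper is clear of everything, with wrist force about 0.5 N. The clock read 18.1 s just before those last pictures, against the 38 s limit.
- **Disagreements:** triangulating the scene and top cameras gave heights about 9 mm too low, and their horizontal positions differed by 5–6 mm. The wrist view agreed with the top camera to within about 2 mm, so I used those positions. My first contour fit on the long probe's top failed, so I read its centre from a close crop, and that matched the prediction.

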